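# Nudge the nest plate onto its two locating pins

### The job

The blue nest plate with the stick module lies skewed on top of the two brass locating pins of its dark base. With the fingers, push it up against the aluminium fence and along it until its two holes drop over the pins and it lies flat on the base. Do not pick the plate up, leave the two small metal blocks behind the fence where they are, and finish clear of everything.

Things in the scene. Friction and masses are not known exactly. Their poses are not given: they have to be found in the camera images.
- pin_base: fixed dark steel base slab, 136 (x) x 200 (y) x 10 mm on 2.5 mm feet, with an aluminium fence along its far (+x) side; origin below its centre at bench height, z up, x axis towards the fence. Slab top z = 12.5 mm. The seated plate has its origin at x = +3, y = 0, z = 12.5 mm in this frame, same yaw. Place and yaw (-0.4 to 0.2) vary.
- fence (a point): middle of the lower edge of the fence's inner face, at x = +49, y = 0, z = 12.5 mm in the base's frame. The fence is parallel to the base's y, 14 mm thick (away from the plate), 196 mm long, its top 24 mm above the slab's top; 1 mm is left between it and the seated plate
- round_pin (a point): centre of the top of the left (+y) locating pin: upright, 8 mm diameter, domed, 6 mm high above the slab's top; at x = +23, y = +30, z = 18.5 mm in the base's frame
- slot_pin (a point): centre of the top of the right (-y) locating pin, same size; at x = +23, y = -30, z = 18.5 mm in the base's frame
- nest_plate: loose blue plate, 90 (x) x 110 (y) x 8 mm, about 0.2 kg; origin at the centre of its underside, z up, x to the fence. Starts 9 to 19 mm short of the fence, 12 to 28 mm left or right of its seat, turned up to 0.12 rad; fence side riding on the pins, near edge on the slab (tilt 4 to 6 degrees, origin 3 to 5 mm high). Slides at a few newtons; mass centre at x = -3 mm.
- plate_top (a point): centre of the plate's top face, at z = +8 mm in the plate's frame. A beige stick module (42 x 68 mm, 10 mm high, centred at x = -18 mm) and two black stops (y = +/-37.5 mm, 6 mm high) are fixed on this face. The plate falls flat by itself when both holes are over their pins; the pins then stop it from sliding on
- round_hole (a point): centre, at the plate's underside, of its left hole: round, 12 mm diameter, through; at x = +20, y = +30, z = 0 mm in the plate's frame; belongs over round_pin
- slot_hole (a point): centre, at the plate's underside, of its right hole: a slot 12 mm (x) by 16 mm (y), through; at x = +20, y = -30, z = 0 mm in the plate's frame; belongs over slot_pin
- brass_block: bystander: loose brass contact block, 18 x 26 x 15 mm, on the bench behind the fence; origin at the centre of its underside
- bush_block: bystander: loose machined steel block with a bore, 18 x 26 x 12 mm, on the bench behind the fence; origin at the centre of its underside

How it is judged:
At the end, for the whole second after the job is handed in: the plate lies flat and still on the base (underside within 1.8 mm of the slab's top, tilt under 0.03 rad) with both pins in their holes (round hole within 4 mm, slot within 6 mm of its pin's centre), and the two metal blocks are where they were (within 15 mm) (z of nest_plate in the frame of pin_base below 0.0143 m and angle between nest_plate's own z axis and vertical below 0.03 rad and horizontal distance between round_hole and round_pin below 0.004 m and horizontal distance between slot_hole and slot_pin below 0.006 m and linear speed of nest_plate below 0.01 m/s and distance of each of brass_block, bush_block from where it was at the start of the episode below 0.015 m); the robot touches nothing.
It fails at once if the plate is lifted (its origin rises more than 12 mm above the slab's top) (z of nest_plate in the frame of pin_base above 0.0245 m).
It fails at once if the plate is tipped by more than 0.3 rad (angle between nest_plate's own z axis and vertical above 0.3 rad).
It fails at once if the brass block is disturbed (moved more than 15 mm) (distance of brass_block from where it was at the start of the episode above 0.015 m).
It fails at once if the steel block is disturbed (moved more than 15 mm) (distance of bush_block from where it was at the start of the episode above 0.015 m).
It also fails if it takes over 56 s, if anything falls off the work surface, if the arm or the gripper's body presses on something with over 40 N, if the wrist force passes 120 N, or if a joint passes its speed limit or range.

### The arm

A 7-joint arm with a two-finger parallel gripper is mounted at the origin on a cart in front of the work surface, level with it; the furniture and walls round the work are solid. World frame = base frame: x ahead of the robot, y to its left, z up, the work surface at z = 0. Lengths are in m, angles in rad, forces in N, time in s.
With the tool pointing down it reaches from about 0.4 to 0.85 m from the base axis. Payload 4.5 kg.
Tool frame: the origin (TCP) lies midway between the tips of the shut fingers; the grasp point (between the pads) lies 19 mm behind it; z points along the fingers, x is the direction in which the jaws open and shut, and the axes are right-handed (so a half turn about z gives the same grasp; the last joint's range is limited). The gripper opens to 85 mm and grips with 20 to 120 N. Pads are 22 mm wide; open, the fingers measure 114 mm over their backs; the gripper's body (76 mm by 85 mm) begins 54 mm behind the grasp point. The pads swing forward as they close: fully open they stand 13 mm farther back than shut.
Start: joints at [-1.153, 0.689, -0.195, 1.565, 0.157, 0.902, -0.215], TCP at [0.234, 0.58, 0.231] pointing down, gripper open.
Joint ranges: [-3.01, 3.01], [-0.46, 2.08], [-1.47, 1.51], [0.13, 2.56], [-1, 4.14], [0.04, 2.09], [-2.66, 2.66]. Speed limits (rad/s): [2.57, 2.57, 3.14, 3.14, 3.14, 3.14, 3.14].

### API

Orientations are given as a rotation vector (axis times angle).
In Python, from rig import sensors, imaging, env gives the robot as it stands. The module is installed in compiled form; this text tells all that it offers.
- The arm moves only by the tool play_rows, never from a script. Its argument "commands" is a list of rows, each a list of 2 entries, a list of its own where there are three numbers: the shift along the tool's x, y, z in units of 60 mm (1.0 is 60 mm), then the turn about the tool's z in degrees. In form: [[[x, y, z], spin], ...]. A call has 1 to 10 rows; each row is the pose to reach, as a shift and turn from the pose measured when the call began, along the tool's axes at that moment; what a row does not reach only later rows make up. A row lasts 1/8 s, in which the tool goes at most 62.5 mm and 10.7 degrees, less where a joint would pass 70% of its speed; a pose out of reach is approached as far as the arm can. A call with a gripper value outside its range is refused whole. "grip" is the opening, from 0 (shut) to 1 (fully open), set as the call begins (left out, the last holds). The fingers move at their own pace and stop on an object; the grip force is fixed at half the most. Time passes only in rows, so rows that repeat a pose let the fingers close. It gives the time, the measured TCP pose, the force and the opening at its end, in the units of the state.
- sensors.observe(): the state, without advancing time (a new reading comes with each control period).
- imaging.grab_frame(name): name is "scene" or "top" or "wrist"; returns a dict with "frame" (420x560x3 uint8, red, green, blue), "K" (3x3 intrinsics, pixels), "cam_to_world" (4x4, takes a point from camera to world coordinates). Camera axes: x right, y up, looking along -z (the intrinsics and any distortion apply to the point x, -y, -z); pixel columns grow to the right and rows downward; lengths in m; the calibration is good to about 2 mm. A picture is of the moment at which its call begins. There is no depth.
- env.hand_in(): hands the job in, once; it reports no verdict.
The state is a dict: "time": time; "joints": joint angles; "qd": joint speeds; "effort": joint torques, N m; "eef_pos": TCP position; "eef_rot": TCP orientation; "force": force on the tool from outside, world axes, zero at the start; "ft_torque": the same for the moment, N m; "opening": opening from 0.0 (shut) to 1.0 (fully open).
Only numpy, scipy, OpenCV 4.12 (cv2) and the standard library are available. Lean on these libraries where they do the work, as an engineer would, in place of code of your own. Each camera call takes 0.05 s, during which the arm holds its last target.

## Working session

There is one attempt and no reset: what is moved stays moved. The work goes in short steps, Python scripts to look and compute and a tool call to move; the robot and the scene stay as the last step left them, time stands still between calls to the robot, and variables do not carry over. Pictures are saved under pics/ and viewed, and the job is handed in when it is done.

Besides the shell and the picture viewer there is one more tool, called as a command line: name --argument value ..., lists and objects as JSON in quotes. play_rows: Moves the arm, as the interface text tells. Its arguments: {"type":"object","properties":{"commands":{"type":"array","items":{"type":"array"}},"grip":{"type":"number"}},"required":["commands"]}

```bash
mkdir -p pics; python3 - <<'E'
from rig import sensors, imaging, env
import cv2,numpy as np,pickle
print(sensors.observe())
for n in ["scene","top","wrist"]:
    f=imaging.grab_frame(n); pickle.dump(f,open(f"pics/{n}0.pkl","wb"))
    print(n,f["K"].round(1).tolist(),f["cam_to_world"].round(3).tolist(), [k for k in f])
    cv2.imwrite(f"pics/{n}0.png",f["frame"][:,:,::-1])
E
```

```text
{'time': 0.0, 'joints': array([-1.15319002,  0.69003323, -0.19452037,  1.56639169,  0.15730664,
        0.90251388, -0.21512492]), 'qd': array([ 1.37379609e-03, -8.70811439e-04,  9.07388795e-04, -2.82745519e-05,
       -7.55119824e-04, -1.65703292e-03,  1.15991886e-03]), 'effort': array([-8.92595035e-04, -5.39611816e+01, -1.26683962e+00, -1.58539867e+01,
        9.04663524e-03,  9.58088465e-03,  9.60701385e-06]), 'eef_pos': array([0.23382421, 0.57887457, 0.2304408 ]), 'eef_rot': array([ 2.60328590e+00,  1.75639406e+00, -2.40984589e-03]), 'force': array([-0.87200082,  0.33178386,  0.50131488]), 'ft_torque': array([-0.00803902, -0.01119794, -0.06870125]), 'opening': 1.0070770853463071}
scene [[520.1, 0.0, 278.8], [0.0, 520.1, 208.0], [0.0, 0.0, 1.0]] [[-0.857, 0.326, -0.399, 0.266], [-0.515, -0.519, 0.682, 0.284], [0.015, 0.79, 0.613, 0.573], [0.0, 0.0, 0.0, 1.0]] ['frame', 'K', 'cam_to_world']
top [[509.5, 0.0, 284.7], [0.0, 509.5, 212.2], [0.0, 0.0, 1.0]] [[0.02, 0.985, -0.174, 0.444], [-0.999, 0.025, 0.026, -0.276], [0.029, 0.174, 0.984, 0.889], [0.0, 0.0, 0.0, 1.0]] ['frame', 'K', 'cam_to_world']
wrist [[309.4, 0.0, 277.1], [0.0, 309.4, 214.9], [0.0, 0.0, 1.0]] [[0.374, -0.881, -0.29, 0.159], [0.927, 0.354, 0.119, 0.609], [-0.002, -0.313, 0.95, 0.373], [0.0, 0.0, 0.0, 1.0]] ['frame', 'K', 'cam_to_world']
```

View pics/scene0.png

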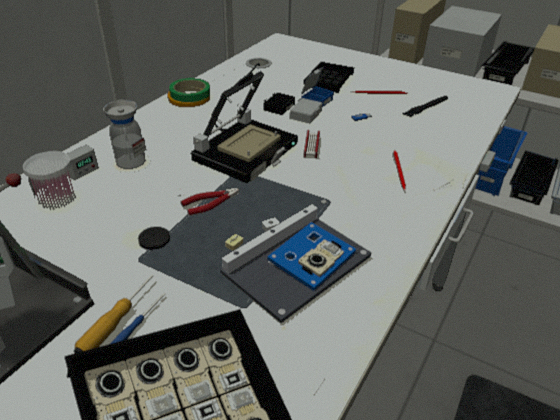

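View pics/top0.png

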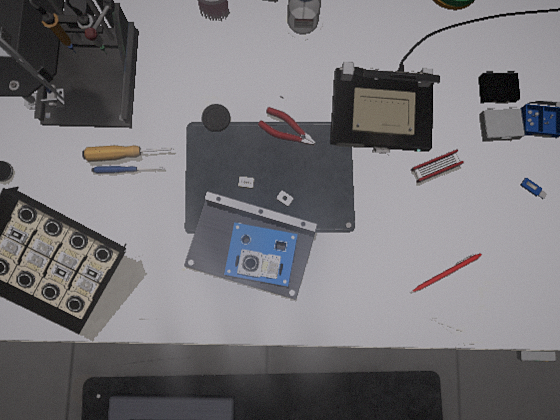

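View pics/wrist0.png

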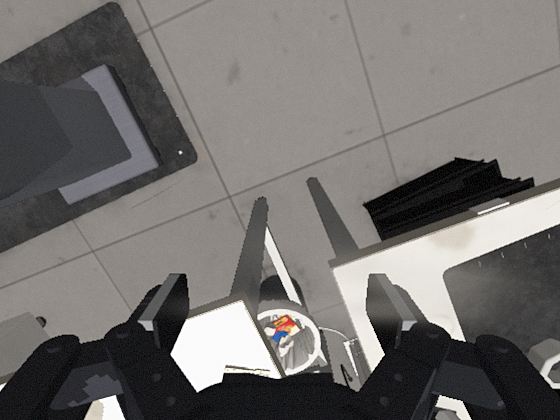

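The top view shows the base around (250,245), with the fence from (205,197) to (316,229). The plate is around (262,255), and the two blocks are at (246,182) and (285,198). I'll zoom in to measure.

```bash
python3 - <<'E'
import cv2,pickle
for n,(u0,v0,w,h) in {"top":(175,170,160,140),"scene":(210,190,170,140)}.items():
    f=pickle.load(open(f"pics/{n}0.pkl","rb"))["frame"][:,:,::-1]
    c=f[v0:v0+h,u0:u0+w]
    s=4
    c=cv2.resize(c,None,fx=s,fy=s,interpolation=cv2.INTER_CUBIC)
    for k in range(0,w,20): cv2.putText(c,str(u0+k),(k*s,10),0,.4,(0,255,255),1);cv2.line(c,(k*s,12),(k*s,18),(0,255,255),1)
    for k in range(0,h,20): cv2.putText(c,str(v0+k),(0,k*s+4),0,.4,(0,255,255),1)
    cv2.imwrite(f"pics/{n}0z.png",c)
E
```

```text
(no output)
```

View pics/top0z.png

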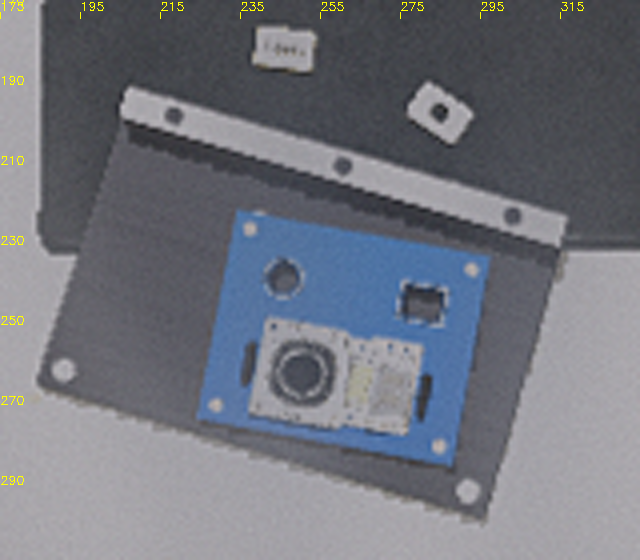

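View pics/scene0z.png

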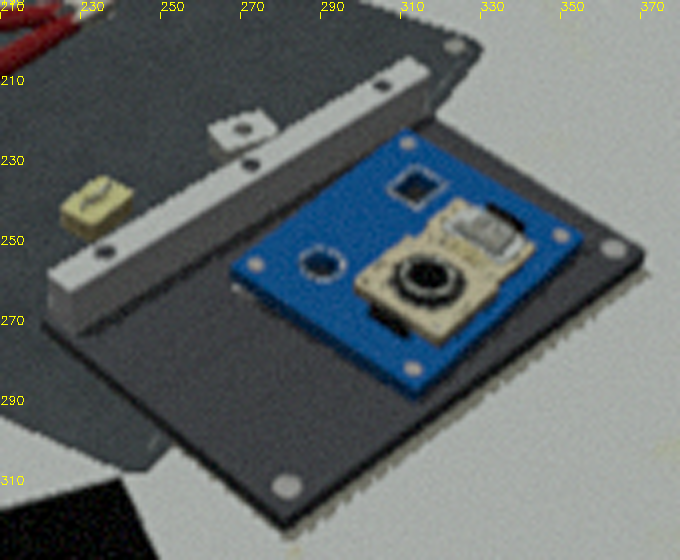

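```bash
cat > fit.py <<'E'
import numpy as np,pickle
from scipy.optimize import least_squares
from scipy.spatial.transform import Rotation as R
def proj(f,P):
    T=np.linalg.inv(f["cam_to_world"]); c=P@T[:3,:3].T+T[:3,3]
    q=np.c_[c[:,0],-c[:,1],-c[:,2]]@f["K"].T
    return q[:,:2]/q[:,2:]
def unproj(f,uv,z):
    uv=np.atleast_2d(uv); d=np.c_[uv,np.ones(len(uv))]@np.linalg.inv(f["K"]).T
    M=f["cam_to_world"]; d=np.c_[d[:,0],-d[:,1],-d[:,2]]@M[:3,:3].T; o=M[:3,3]
    return o+d*((z-o[2])/d[:,2])[:,None]
def baseT(p,P): return R.from_euler('z',p[2]).apply(P)+[p[0],p[1],0]
def plateT(p,P): return R.from_euler('ZYX',p[3:6]).apply(P)+p[:3]
def fit(fr,obs,T,p0,label):
    # obs: {cam:[(local xyz mm, uv)]}
    def res(p):
        r=[]
        for n,l in obs.items():
            P=np.array([a for a,_ in l])/1000.; uv=np.array([b for _,b in l])
            r.append((proj(fr[n],T(p,P))-uv).ravel())
        return np.concatenate(r)
    s=least_squares(res,p0,loss='soft_l1',x_scale=.05)
    print(label,s.x.round(4)); print(res(s.x).reshape(-1,2).round(1).tolist())
    return s.x
def inbase(b,P): return R.from_euler('z',-b[2]).apply(np.asarray(P)-[b[0],b[1],0])
E
cat > a.py <<'E'
from fit import *
fr={n:pickle.load(open(f"pics/{n}0.pkl","rb")) for n in("top","scene")}
off={"top":(175,170),"scene":(210,190)}
z=lambda n,l:[(a,((b[0]+.5)/4-.5+off[n][0],(b[1]+.5)/4-.5+off[n][1])) for a,b in l]
B={"top":z("top",[((63,98,36.5),(127,87)),((49,98,36.5),(122,122)),((63,-98,36.5),(567,215)),((49,-98,36.5),(562,247)),((56,0,36.5),(343,166)),((-68,100,12.5),(38,382)),((-68,-100,12.5),(485,522))]),
"scene":z("scene",[((63,98,36.5),(48,270)),((49,98,36.5),(80,290)),((63,-98,36.5),(407,56)),((49,-98,36.5),(432,70)),((56,0,36.5),(250,164)),((-68,100,12.5),(285,522)),((-68,-100,12.5),(643,258)),((68,100,12.5),(43,322))])}
P={"top":z("top",[((45,55,8),(237,211)),((45,-55,8),(489,256)),((-45,-55,8),(453,466)),((-45,55,8),(197,422)),((20,30,8),(284,278)),((20,-30,8),(422,303))]),
"scene":z("scene",[((45,55,8),(232,268)),((45,-55,8),(405,130)),((-45,-55,8),(583,237)),((-45,55,8),(415,390)),((20,30,8),(323,263)),((20,-30,8),(415,187))])}
for sel in(["top"],["scene"],["top","scene"]):
    b=fit(fr,{k:B[k] for k in sel},baseT,[.45,-.25,-.25],"base "+str(sel))
    p=fit(fr,{k:P[k] for k in sel},plateT,[.43,-.25,.016,-.2,-.08,0],"plate")
    q=inbase(b,p[:3]); print("plate in base mm",(q*1e3).round(1),"yaw",p[3]-b[2])
    print("blocks",unproj(fr["top"],[(246,182),(285,198)],.013).round(3).tolist())
np.save("base.npy",b)
print("fence ",baseT(b,np.array([[49,98,0],[49,-98,0]])/1e3).round(3))
E
python3 a.py
```

```text
base ['top'] [ 0.5413 -0.2422 -0.2651]
[[0.3, -0.1], [-1.0, -1.1], [0.8, 0.4], [-0.2, 0.2], [0.2, 0.2], [-0.5, 0.8], [0.3, -0.8]]
plate [ 0.5244 -0.2582  0.0185 -0.1502 -0.0703  0.1438]
[[-0.2, -0.3], [-0.0, 0.1], [0.1, -0.2], [0.0, -0.1], [-0.0, 0.2], [0.1, 0.2]]
plate in base mm [-12.1 -19.9  18.5] yaw 0.1149803784493294
blocks [[0.651, -0.229, 0.013], [0.624, -0.298, 0.013]]
base ['scene'] [ 0.539  -0.2414 -0.2649]
[[-0.1, 0.8], [-2.1, 0.5], [0.3, 0.3], [0.1, 0.5], [0.4, 0.6], [0.3, -0.8], [1.2, -2.0], [-1.1, -1.8]]
plate [ 0.5259 -0.2652  0.009  -0.1617 -0.0727 -0.0083]
[[-0.0, -0.4], [0.0, -0.2], [-0.1, -0.2], [0.1, -0.0], [-0.2, 0.5], [0.2, 0.3]]
plate in base mm [ -6.4 -26.4   9. ] yaw 0.10319068273511967
blocks [[0.651, -0.229, 0.013], [0.624, -0.298, 0.013]]
base ['top', 'scene'] [ 0.5402 -0.2421 -0.2637]
[[0.2, 0.7], [-1.1, -0.4], [0.7, 1.0], [-0.3, 0.8], [0.1, 0.9], [-0.5, 1.6], [0.3, -0.1], [-0.4, 0.3], [-2.4, 0.0], [-0.2, -0.1], [-0.4, 0.1], [0.0, 0.1], [-0.0, -1.5], [0.7, -2.5], [-1.4, -2.3]]
plate [ 0.5239 -0.2591  0.0149 -0.1551 -0.073   0.0041]
[[0.0, 0.5], [0.4, 0.6], [0.2, 0.5], [0.2, -0.0], [0.0, 0.7], [0.2, 0.7], [-0.9, -0.6], [-0.7, -0.3], [-0.3, -0.2], [0.0, -0.1], [-0.8, 0.4], [-0.3, 0.2]]
plate in base mm [-11.3 -20.7  14.9] yaw 0.10863425769990404
blocks [[0.651, -0.229, 0.013], [0.624, -0.298, 0.013]]
fence  [[ 0.613 -0.16   0.   ]
 [ 0.562 -0.35   0.   ]]
```

```bash
cat > mv.py <<'E'
import sys
from fit import *
from rig import sensors
b=np.load("base.npy")
def cmd(world,yawx=None,s=None):
    s=s or sensors.observe(); r=R.from_rotvec(s["eef_rot"]); d=r.inv().apply(np.array(world)-s["eef_pos"])/.06
    xa=r.as_matrix()[:,0]; a=np.arctan2(xa[1],xa[0])
    sp=None if yawx is None else -np.degrees((yawx-a+np.pi)%(2*np.pi)-np.pi)
    print("cmd",d.round(3).tolist(),"spin",sp,"tilt z",r.as_matrix()[:,2].round(3))
def B(x,y,z): return baseT(b,np.array([[x,y,z]])/1e3)[0]
def where():
    s=sensors.observe(); print("t",s["time"],"tcp in base mm",(inbase(b,s["eef_pos"])*1e3).round(1),"F base",R.from_euler('z',-b[2]).apply(s["force"]).round(1))
E
python3 - <<'E'
from mv import *
cmd([.45,.2,.23],b[2]); print(B(-95,-5,15)); where()
E
```

```text
cmd [-4.51, 5.706, 0.018] spin 83.12812390567953 tilt z [-0.    -0.001 -1.   ]
[ 0.44713931 -0.22219687  0.015     ]
t 0.15 tcp in base mm [-509.8  713.   230.6] F base [-0.3  0.1  0.2]
```

play_rows --commands '[[[-4.51, 5.71, 0], 83.1], [[-4.51, 5.71, 0], 83.1], [[-4.51, 5.71, 0], 83.1], [[-4.51, 5.71, 0], 83.1], [[-4.51, 5.71, 0], 83.1], [[-4.51, 5.71, 0], 83.1], [[-4.51, 5.71, 0], 83.1], [[-4.51, 5.71, 0], 83.1], [[-4.51, 5.71, 0], 83.1]]' --grip 0

```text
time: 1.27
eef_pos: [0.4503, 0.1995, 0.2309]
eef_rot: [3.113, -0.412, -0.001]
force: [-1.0, -0.4, 0.3]
opening: -0.003
```

```bash
python3 - <<'E'
from mv import *
where(); cmd(B(-100,-5,120),b[2])
E
```

```text
t 1.275 tcp in base mm [-201.9  403.   230.9] F base [-0.9 -0.7  0.3]
cmd [1.693, 6.797, 1.86] spin 0.04746077433695647 tilt z [-0.001 -0.002 -1.   ]
```

play_rows --commands '[[[1.69, 6.8, 1.86], 0], [[1.69, 6.8, 1.86], 0], [[1.69, 6.8, 1.86], 0], [[1.69, 6.8, 1.86], 0], [[1.69, 6.8, 1.86], 0], [[1.69, 6.8, 1.86], 0], [[1.69, 6.8, 1.86], 0], [[1.69, 6.8, 1.86], 0], [[1.69, 6.8, 1.86], 0], [[1.69, 6.8, 1.86], 0]]'

```text
time: 2.52
eef_pos: [0.4429, -0.2185, 0.1203]
eef_rot: [3.115, -0.404, -0.0]
force: [-0.7, 0.4, -0.1]
opening: -0.001
```

```bash
python3 - <<'E'
from mv import *
from rig import imaging
import cv2
where(); cmd(B(-100,-5,40),b[2])
for n in("wrist",):
    f=imaging.grab_frame(n); pickle.dump(f,open(f"pics/{n}1.pkl","wb"))
    im=f["frame"][:,:,::-1].copy(); cv2.imwrite(f"pics/{n}1.png",im)
    print(proj(f,np.array([sensors.observe()["eef_pos"]])))
E
```

```text
t 2.525 tcp in base mm [-100.1   -2.6  120.3] F base [-0.8  0.2 -0.1]
cmd [0.001, 0.04, 1.338] spin 0.33241968852971143 tilt z [-0. -0. -1.]
[[277.59504219 275.63769846]]
```

View pics/wrist1.png

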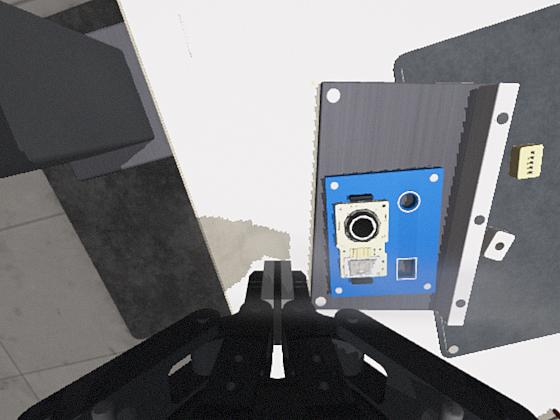

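The wrist view shows the plate from (326,175) to (437,297), the fence on the right, and the shut fingers at (277,270) just off the near edge. I'll add this view to the fit.

```bash
cat >> a.py <<'E'
print("---- with wrist")
fr["wrist"]=pickle.load(open("pics/wrist1.pkl","rb"))
B["wrist"]=[((49,98,36.5),(500,83)),((63,98,36.5),(520,83)),((49,-98,36.5),(447,325)),((63,-98,36.5),(464,325)),((56,0,36.5),(480,220)),((-68,100,12.5),(319,83)),((-68,-100,12.5),(311,308))]
P["wrist"]=[((-45,55,8),(326,176)),((45,55,8),(443,167)),((45,-55,8),(437,297)),((-45,-55,8),(331.5,295)),((20,30,8),(409,201)),((20,-30,8),(407,268))]
for sel in(["wrist"],["top","wrist","scene"]):
    b=fit(fr,{k:B[k] for k in sel},baseT,[.45,-.25,-.25],"base "+str(sel))
    p=fit(fr,{k:P[k] for k in sel},plateT,[.43,-.25,.016,-.2,-.08,0],"plate")
    q=inbase(b,p[:3]); print("plate in base mm",(q*1e3).round(1),"yaw",p[3]-b[2])
np.save("base.npy",b)
E
python3 a.py | sed -n '/----/,$p'
```

```text
---- with wrist
base ['wrist'] [ 0.54   -0.2427 -0.2607]
[[-0.8, -0.4], [-0.0, -0.3], [0.8, 0.8], [-0.1, 0.8], [-0.7, -0.1], [2.1, -0.9], [-0.0, 2.6]]
plate [ 0.5251 -0.261   0.012  -0.1603 -0.1612 -0.0754]
[[-0.1, -0.8], [0.1, 0.8], [0.4, -1.2], [-0.0, 0.1], [-0.6, -0.1], [0.2, 1.3]]
plate in base mm [ -9.7 -21.6  12. ] yaw 0.10043197912042118
base ['top', 'wrist', 'scene'] [ 0.5401 -0.2425 -0.2619]
[[0.3, 0.8], [-1.0, -0.2], [0.9, 0.9], [-0.1, 0.8], [0.3, 1.0], [-0.3, 1.7], [0.6, -0.2], [-0.6, -0.6], [0.2, -0.5], [0.7, 0.7], [-0.3, 0.7], [-0.7, -0.3], [2.2, -1.3], [-0.2, 2.4], [-0.2, 0.2], [-2.2, -0.0], [-0.2, -0.2], [-0.4, -0.1], [0.1, 0.1], [0.3, -1.6], [0.8, -2.7], [-1.2, -2.3]]
plate [ 0.5243 -0.2594  0.0147 -0.1571 -0.1052 -0.02  ]
[[0.2, 0.4], [0.5, 0.5], [0.2, 0.4], [0.4, -0.2], [0.1, 0.6], [0.2, 0.6], [-0.8, 0.2], [1.0, 0.1], [-0.7, -4.0], [0.1, 0.8], [-0.1, -0.2], [0.0, 0.3], [-1.0, -0.7], [-0.5, -1.4], [-0.3, -0.1], [-0.4, 1.2], [-0.8, 0.4], [-0.3, -0.4]]
plate in base mm [-10.9 -20.5  14.7] yaw 0.10481051626271706
```

```bash
python3 - <<'E'
from mv import *
cmd(B(-92,-3,16),b[2])
E
```

```text
cmd [0.135, 0.012, 1.738] spin 0.20095057363448998 tilt z [-0.    -0.001 -1.   ]
```

play_rows --commands '[[[0.0, 0.01, 1.0], 0.2], [[0.0, 0.01, 1.5], 0.2], [[0.05, 0.01, 1.74], 0.2], [[0.13, 0.01, 1.74], 0.2], [[0.13, 0.01, 1.74], 0.2]]'

```text
time: 3.2
eef_pos: [0.4518, -0.2217, 0.017]
eef_rot: [3.114, -0.409, 0.004]
force: [0.2, -0.1, -1.1]
opening: 0.002
```

```bash
cat > look.py <<'E'
import sys
from mv import *
from rig import imaging
import cv2
tag=sys.argv[1]; where()
out=[]
for n,(u0,v0,w,h) in {"top":(185,180,150,125),"scene":(215,190,170,130)}.items():
    f=imaging.grab_frame(n); pickle.dump(f,open(f"pics/{n}{tag}.pkl","wb"))
    c=cv2.resize(f["frame"][v0:v0+h,u0:u0+w,::-1],(400,400*h//w),interpolation=cv2.INTER_CUBIC); out.append(cv2.resize(c,(400,330)))
f=imaging.grab_frame("wrist"); pickle.dump(f,open(f"pics/wrist{tag}.pkl","wb"))
cv2.imwrite(f"pics/ts{tag}.png",np.hstack(out)); cv2.imwrite(f"pics/w{tag}.png",f["frame"][:,:,::-1])
E
python3 look.py 2
```

```text
t 3.2 tcp in base mm [-90.6  -2.7  17. ] F base [ 0.2 -0.1 -1.1]
```

View pics/ts2.png

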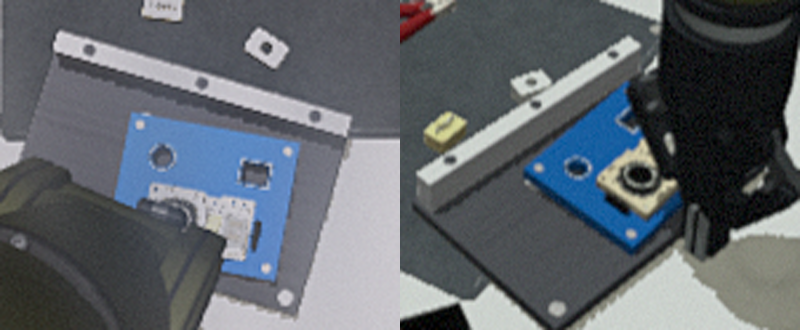

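View pics/w2.png

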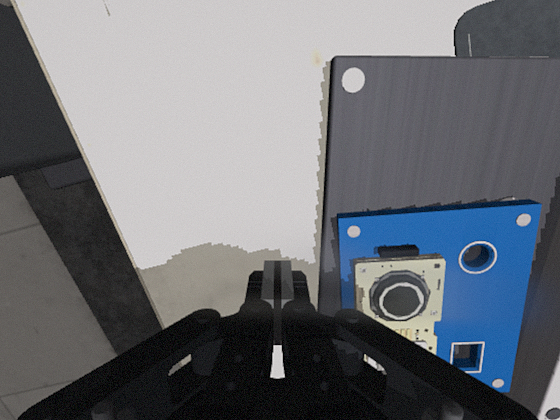

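play_rows --commands '[[[0.0, 0, 0.03], 0], [[0.1, 0, 0.03], 0], [[0.2, 0, 0.03], 0], [[0.3, 0, 0.03], 0], [[0.33, 0, 0.03], 0], [[0.36, 0, 0.03], 0], [[0.39, 0, 0.03], 0], [[0.42, 0, 0.03], 0], [[0.45, 0, 0.03], 0], [[0.45, 0, 0.03], 0]]'

```text
time: 4.6
eef_pos: [0.4766, -0.2285, 0.0151]
eef_rot: [3.114, -0.41, 0.001]
force: [-0.6, 0.1, 0.3]
opening: -0.001
```

```bash
python3 look.py 3
```

```text
t 4.6 tcp in base mm [-65.   -2.9  15.1] F base [-0.6 -0.   0.3]
```

View pics/w3.png

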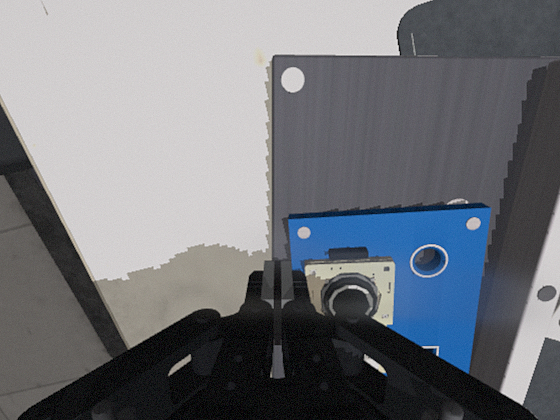

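Finger edge at about (292,270), just at the plate's near edge. Now pushing.

play_rows --commands '[[[0.02, 0, 0], 0], [[0.04, 0, 0], 0], [[0.06, 0, 0], 0], [[0.08, 0, 0], 0], [[0.1, 0, 0], 0], [[0.12, 0, 0], 0], [[0.14, 0, 0], 0], [[0.14, 0, 0], 0]]'

```text
time: 5.75
eef_pos: [0.485, -0.2307, 0.0152]
eef_rot: [3.114, -0.41, 0.002]
force: [-1.1, 1.3, 0.5]
opening: 0.001
```

```bash
python3 look.py 4
```

```text
t 5.75 tcp in base mm [-56.3  -2.9  15.2] F base [-1.4  0.9  0.5]
```

View pics/w4.png

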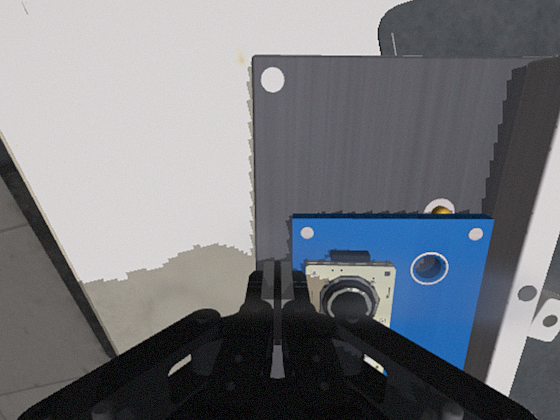

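View pics/ts4.png

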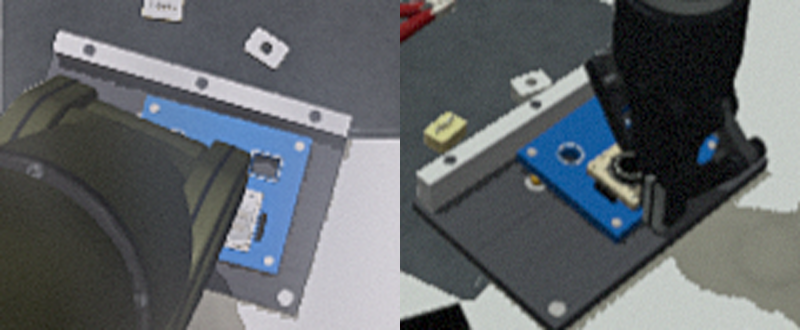

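Plate is now nearly parallel. I'll shift the push point towards its centre (about y = −20) before continuing.

play_rows --commands '[[[-0.08, 0, 0], 0], [[-0.08, 0.15, 0], 0], [[-0.08, 0.3, 0], 0], [[-0.04, 0.3, 0], 0], [[0.0, 0.3, 0], 0], [[0.02, 0.3, 0], 0], [[0.04, 0.3, 0], 0], [[0.06, 0.3, 0], 0], [[0.08, 0.3, 0], 0], [[0.08, 0.3, 0], 0]]'

```text
time: 7.15
eef_pos: [0.4852, -0.2493, 0.0152]
eef_rot: [3.114, -0.41, 0.003]
force: [-1.0, 0.9, 0.2]
opening: 0.001
```

```bash
python3 look.py 5
```

```text
t 7.15 tcp in base mm [-51.2 -20.7  15.2] F base [-1.2  0.6  0.2]
```

View pics/w5.png

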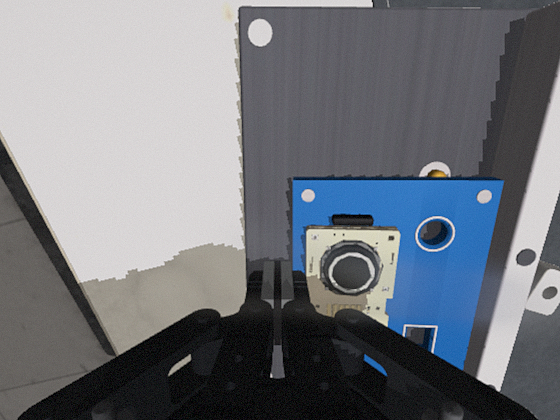

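View pics/ts5.png

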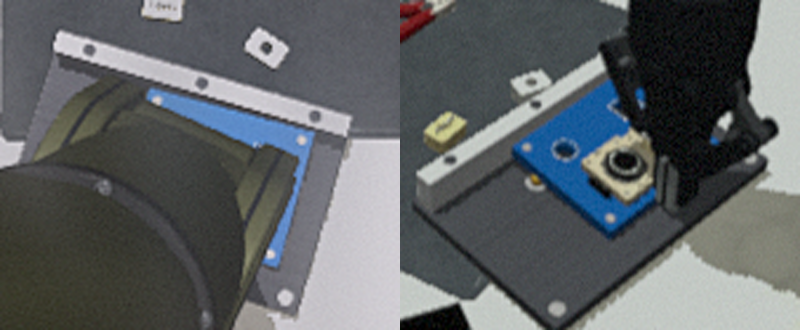

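play_rows --commands '[[[0.015, 0, 0], 0], [[0.03, 0, 0], 0], [[0.045, 0, 0], 0], [[0.06, 0, 0], 0], [[0.06, 0, 0], 0]]'

```text
time: 7.92
eef_pos: [0.487, -0.2495, 0.0151]
eef_rot: [3.115, -0.41, -0.002]
force: [-5.8, 2.4, 3.6]
opening: -0.002
```

```bash
python3 look.py 6
```

```text
t 7.925 tcp in base mm [-49.5 -20.6  15.1] F base [-6.2  0.8  3.6]
```

View pics/w6.png

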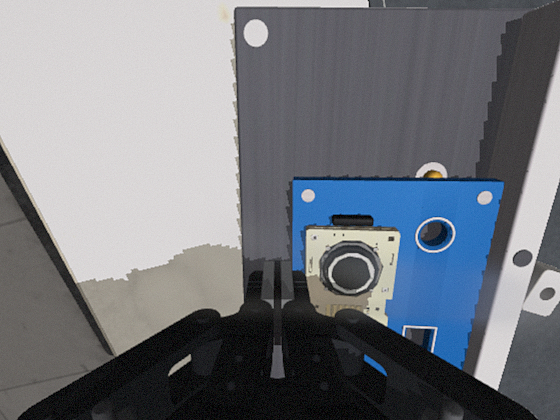

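View pics/ts6.png

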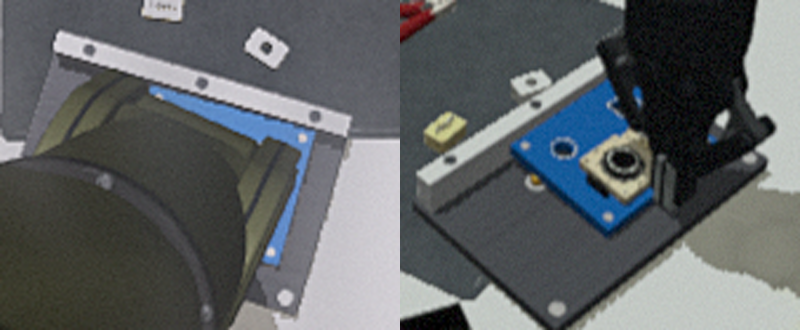

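Force rose to 6 N with the tip stopped, so the plate is on the fence. Moving round to the −y side.

play_rows --commands '[[[-0.2, 0, 0], 0], [[-0.4, 0, -0.5], 0], [[-0.4, 0.5, -0.8], 0], [[-0.4, 1.2, -0.8], 0], [[0.2, 1.52, -0.8], 0], [[0.82, 1.52, -0.6], 0], [[0.82, 1.52, -0.2], 0], [[0.82, 1.52, 0], 0], [[0.82, 1.52, 0], 0]]'

```text
time: 9.2
eef_pos: [0.5098, -0.3501, 0.0143]
eef_rot: [-3.114, 0.41, 0.005]
force: [-0.7, 0.4, -0.6]
opening: 0.001
```

```bash
python3 look.py 7
```

```text
t 9.2 tcp in base mm [  -1.4 -111.8   14.3] F base [-0.8  0.2 -0.6]
```

View pics/w7.png

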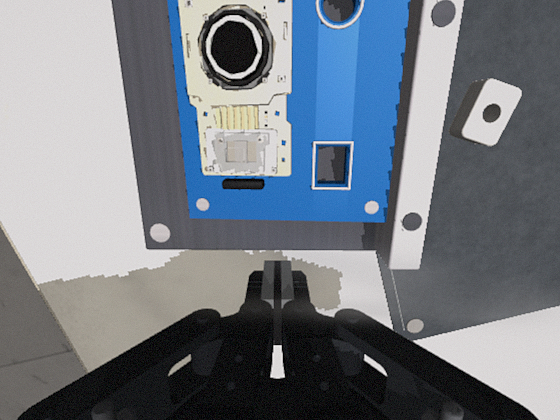

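View pics/ts7.png

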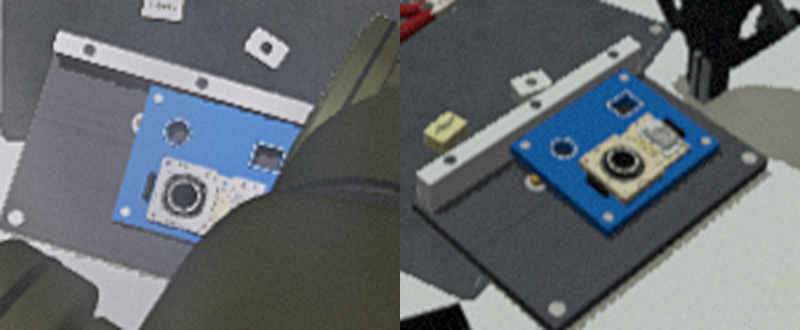

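play_rows --commands '[[[0.0, -0.1, -0.015], 0], [[0.0, -0.2, -0.015], 0], [[0.0, -0.27, -0.015], 0], [[0.0, -0.3, -0.015], 0], [[0.0, -0.33, -0.015], 0], [[0.0, -0.36, -0.015], 0], [[0.0, -0.39, -0.015], 0], [[0.0, -0.42, -0.015], 0], [[0.0, -0.45, -0.015], 0], [[0.0, -0.45, -0.015], 0]]'

```text
time: 10.6
eef_pos: [0.5181, -0.3245, 0.0167]
eef_rot: [3.114, -0.41, -0.001]
force: [-1.2, -0.0, -0.4]
opening: -0.008
```

```bash
python3 look.py 8
```

```text
t 10.6 tcp in base mm [ -0.  -85.   16.7] F base [-1.1 -0.3 -0.4]
```

View pics/w8.png

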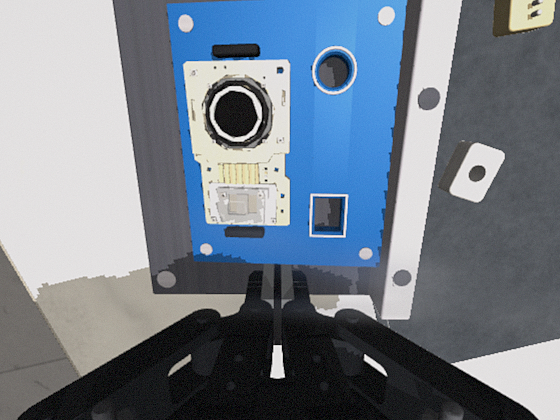

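View pics/ts8.png

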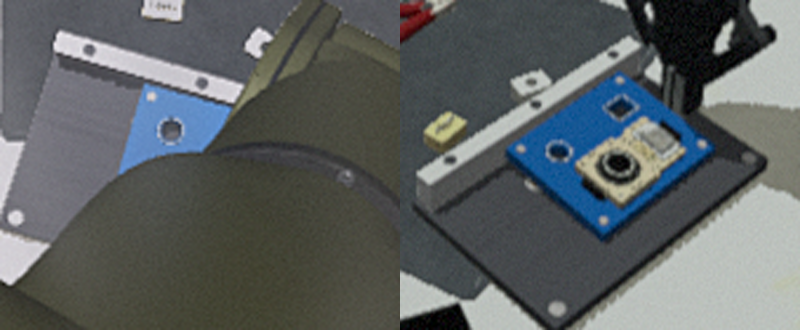

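```bash
cat > pf.py <<'E'
from mv import *
def plate4(p,P): # x,y,yaw in base frame, pitch up
    z=.0125+.045*np.sin(p[3])
    L=R.from_euler('ZYX',[p[2],-p[3],0]).apply(P)+[p[0],p[1],z]
    return baseT(b,L)
PT=[(-45,55,8),(45,55,8),(45,-55,8),(-45,-55,8),(20,30,8),(20,-30,8)]
def go(tag,obs):
    fr={n:pickle.load(open(f"pics/{n}{tag}.pkl","rb")) for n in obs}
    return fit(fr,{n:[(PT[i],uv) for i,uv in l] for n,l in obs.items()},plate4,[0,-.02,0,.07],"plate in base")
E
python3 - <<'E'
from pf import *
s=lambda x,y:(215+(x-400)*170/400,190+y*130/330)
go(8,{"wrist":[(0,(168,3)),(1,(407,0)),(2,(385,266)),(3,(193,264)),(4,(334,71)),(5,(328,216))]})
go(8,{"scene":[(0,s(602,240)),(1,s(506,155)),(2,s(621,72)),(3,s(717,153)),(4,s(559,151)),(5,s(621,106))]})
E
```

```text
plate in base [ 0.0034 -0.02    0.0052  0.0586]
[[0.1, 1.2], [-0.1, -2.0], [-7.3, -0.1], [0.6, -2.4], [0.8, 2.1], [-0.3, -0.2]]
plate in base [-0.0015 -0.0155 -0.0007  0.1244]
[[0.2, 0.0], [-0.3, -2.4], [-0.1, -0.2], [-0.1, -0.5], [-0.0, 1.1], [0.3, 1.6]]
```

Fit gives the plate at x≈3.4, y≈−20 with almost no yaw, so about 20 mm to go. Continuing.

play_rows --commands '[[[0.0, -0.02, 0.02], 0], [[0.0, -0.05, 0.02], 0], [[0.0, -0.08, 0.02], 0], [[0.0, -0.11, 0.02], 0], [[0.0, -0.14, 0.02], 0], [[0.0, -0.17, 0.02], 0], [[0.0, -0.2, 0.02], 0], [[0.0, -0.22, 0.02], 0], [[0.0, -0.22, 0.02], 0]]'

```text
time: 11.88
eef_pos: [0.5216, -0.3111, 0.0154]
eef_rot: [-3.115, 0.409, 0.001]
force: [1.0, -0.3, 0.0]
opening: -0.001
```

```bash
python3 look.py 9
```

```text
t 11.875 tcp in base mm [ -0.  -71.1  15.4] F base [ 1. -0.  0.]
```

View pics/w9.png

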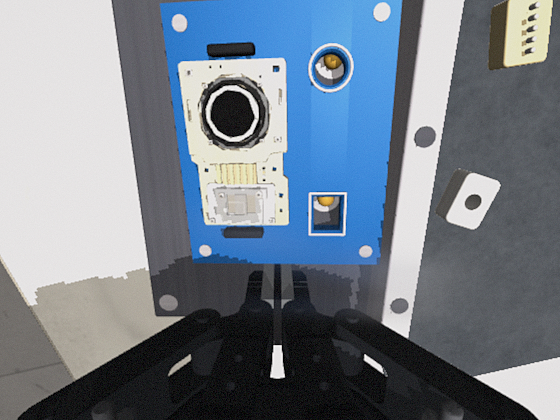

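View pics/ts9.png

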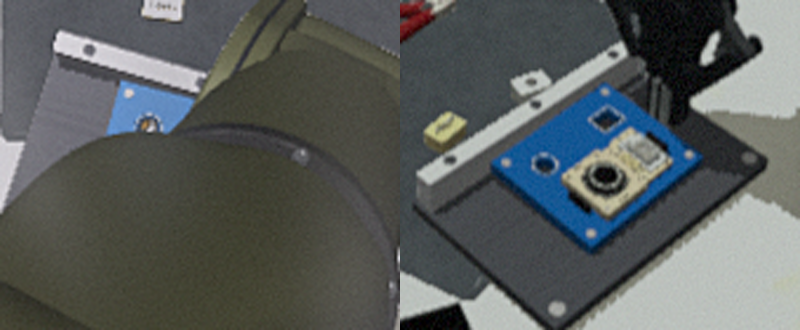

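Both brass pins now show in the holes, at (332,60) and (326,200), still towards +y. Fitting the plate again.

```bash
python3 - <<'E'
from pf import *
go(9,{"wrist":[(0,(161,3)),(1,(401,-2)),(3,(190,264)),(4,(331,68)),(5,(327.5,214))]})
f=pickle.load(open("pics/wrist9.pkl","rb"))
print("pins expected",proj(f,np.array([B(23,30,18.5),B(23,-30,18.5),B(23,30,12.5)])).round(0).tolist())
E
```

```text
plate in base [ 0.0017 -0.0059  0.0147  0.0268]
[[1.1, 0.1], [-0.2, -1.0], [1.2, -1.2], [-0.4, 3.7], [-2.1, 0.0]]
pins expected [[335.0, 58.0], [327.0, 200.0], [332.0, 60.0]]
```

play_rows --commands '[[[0.0, -0.015, 0], 0], [[0.0, -0.03, 0], 0], [[0.0, -0.045, 0], 0], [[0.0, -0.06, 0], 0], [[0.0, -0.075, 0], 0], [[0.0, -0.085, 0], 0], [[0.0, -0.085, 0], 0]]'

```text
time: 12.9
eef_pos: [0.5228, -0.3066, 0.0154]
eef_rot: [3.115, -0.41, -0.001]
force: [-0.5, -0.8, -1.3]
opening: -0.001
```

```bash
python3 look.py 10
```

```text
t 12.9 tcp in base mm [ -0.1 -66.4  15.4] F base [-0.3 -0.9 -1.3]
```

View pics/w10.png

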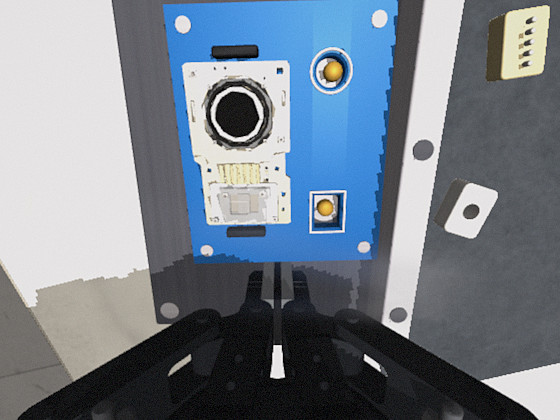

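View pics/ts10.png

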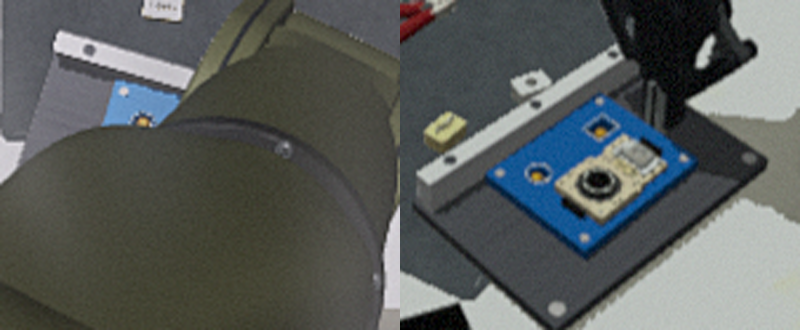

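Both pins now stand well inside their holes, at (333,71) and (326,208), so the plate looks dropped. I'll back off and check from clear.

play_rows --commands '[[[0, 0.1, 0], 0], [[0, 0.4, 0], 0], [[0, 0.8, 0], 0], [[0, 0.9, -0.6], 0], [[-0.6, 1.0, -1.6], 0], [[-1.6, 1.0, -2.4], 0], [[-2.2, 1.0, -2.6], 0], [[-2.2, 1.0, -2.6], 0], [[-2.2, 1.0, -2.6], 0]]'

```text
time: 14.18
eef_pos: [0.3805, -0.3317, 0.1718]
eef_rot: [3.113, -0.412, 0.002]
force: [-0.4, 0.6, -0.8]
opening: -0.002
```

```bash
python3 look.py 11; python3 - <<'E'
import cv2,pickle,numpy as np
o=[]
for n,(u0,v0,w,h) in {"top":(185,175,150,130),"scene":(215,190,150,130)}.items():
    f=pickle.load(open(f"pics/{n}11.pkl","rb"))["frame"][:,:,::-1]
    cv2.imwrite(f"pics/{n}11z.png",cv2.resize(f[v0:v0+h,u0:u0+w],None,fx=4.5,fy=4.5,interpolation=cv2.INTER_CUBIC))
E
```

```text
t 14.175 tcp in base mm [-131.1 -127.5  171.8] F base [-0.5  0.5 -0.8]
```

View pics/top11z.png

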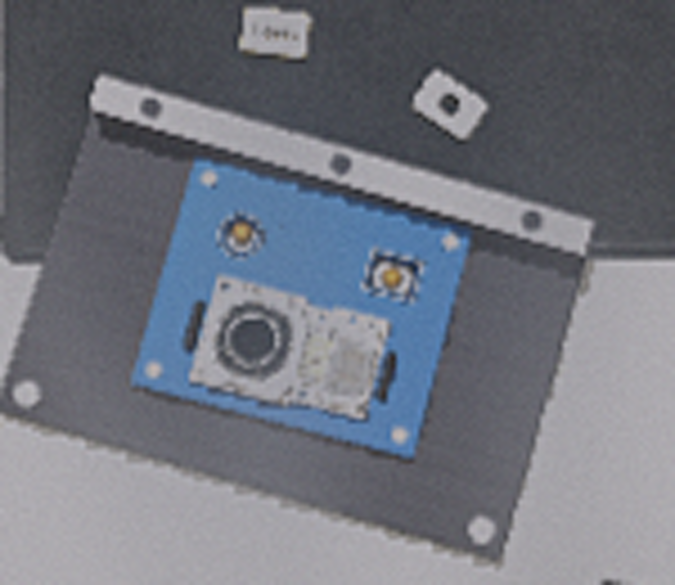

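View pics/scene11z.png

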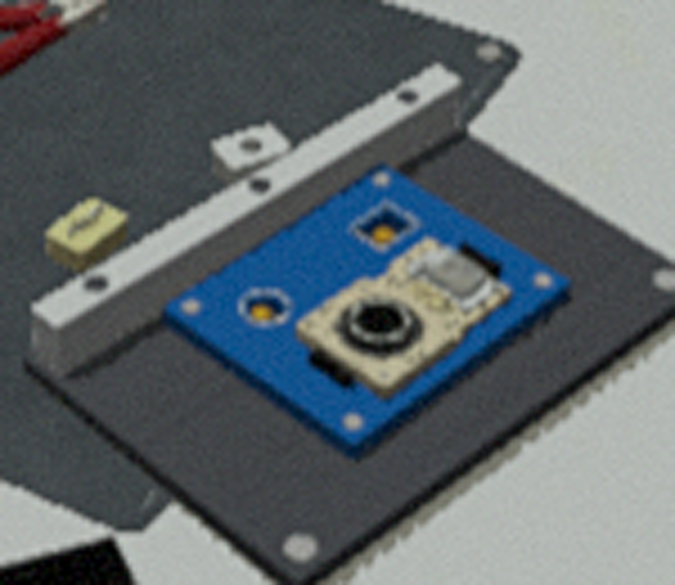

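View pics/w11.png

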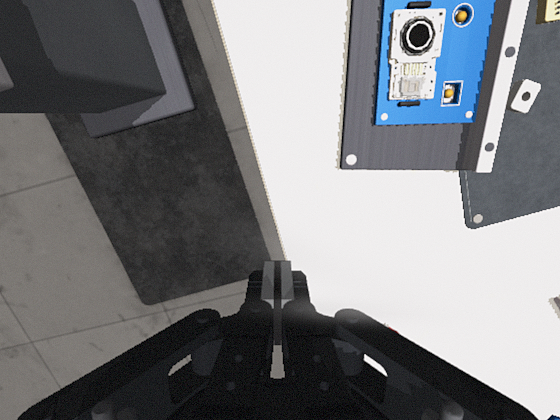

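Clear views show the pins nearly centred: top crop (241,233) and (393,277), scene crop (263,312) and (383,234). Numeric check follows.

```bash
python3 - <<'E'
from pf import *
t=lambda x,y:((x+.5)/4.5-.5+185,(y+.5)/4.5-.5+175)
s=lambda x,y:((x+.5)/4.5-.5+215,(y+.5)/4.5-.5+190)
o={"top":[(0,t(133,384)),(1,t(196,160)),(2,t(470,236)),(3,t(413,457)),(4,t(241,235)),(5,t(394,275))],
"scene":[(0,s(356,448)),(1,s(164,308)),(2,s(385,165)),(3,s(572,284)),(4,s(265,307)),(5,s(385,226))]}
for k in (["top"],["scene"],["top","scene"]):
    p=go(11,{n:o[n] for n in k})
    h=R.from_euler('ZYX',[p[2],-p[3],0]).apply(np.array([[20,30,0],[20,-30,0]])/1e3)[:,:2]+p[:2]
    print("hole-pin mm",(h*1e3-[[23,30],[23,-30]]).round(1).tolist())
f=pickle.load(open("pics/top11.pkl","rb"));print(unproj(f,[t(275,32),t(450,103)],.013).round(3).tolist())
E
```

```text
plate in base [ 0.0032  0.0002  0.0284 -0.0868]
[[-0.4, -0.2], [0.2, 0.1], [0.4, -0.9], [0.0, -0.0], [0.1, 0.5], [-0.3, 0.4]]
hole-pin mm [[-0.8, 0.8], [0.9, 0.8]]
plate in base [ 0.0006 -0.0001  0.023   0.0088]
[[-0.3, -0.2], [-0.1, -0.2], [-0.5, -0.3], [0.1, 0.0], [0.5, 0.3], [0.3, 0.3]]
hole-pin mm [[-3.1, 0.4], [-1.7, 0.4]]
plate in base [ 0.002  -0.0005  0.0224 -0.0059]
[[-0.5, 0.8], [0.2, 0.2], [0.8, -0.3], [-0.1, 1.4], [0.2, 1.1], [-0.1, 1.2], [-0.8, -0.9], [-0.5, -0.2], [-1.0, -0.3], [-0.5, -0.6], [-0.0, 0.1], [-0.2, 0.2]]
hole-pin mm [[-1.7, -0.1], [-0.3, -0.1]]
[[0.652, -0.229, 0.013], [0.625, -0.298, 0.013]]
```

```bash
python3 - <<'E'
from pf import *
t=lambda x,y:((x+.5)/4.5-.5+185,(y+.5)/4.5-.5+175)
s=lambda x,y:((x+.5)/4.5-.5+215,(y+.5)/4.5-.5+190)
o={"top":[(0,t(133,384)),(1,t(196,160)),(2,t(470,236)),(3,t(413,457)),(4,t(241,235)),(5,t(394,275))],
"scene":[(0,s(356,448)),(1,s(164,308)),(2,s(385,165)),(3,s(572,284)),(4,s(265,307)),(5,s(385,226))]}
fr={n:pickle.load(open(f"pics/{n}11.pkl","rb")) for n in o}
p=fit(fr,{n:[(PT[i],uv) for i,uv in l] for n,l in o.items()},plateT,[.54,-.24,.0125,-.26,0,0],"6dof")
print((inbase(b,p[:3])*1e3).round(1),p[3]-b[2])
# slot/round pin tops in both views -> triangulated
for uvs in ((t(241,233),s(263,313)),(t(393,277),s(383,235))):
    r=least_squares(lambda q:np.r_[proj(fr["top"],q[None])[0]-uvs[0],proj(fr["scene"],q[None])[0]-uvs[1]],[.55,-.24,.02])
    print("pin in base",(inbase(b,r.x)*1e3).round(1))
for i in(4,5):
    a,c=o["top"][i][1],o["scene"][i][1]
    r=least_squares(lambda q:np.r_[proj(fr["top"],q[None])[0]-a,proj(fr["scene"],q[None])[0]-c],[.55,-.24,.02])
    print("hole top in base",(inbase(b,r.x)*1e3).round(1))
E
```

```text
6dof [ 0.5421 -0.2437  0.0115 -0.2382 -0.0097 -0.0012]
[[-0.2, 0.8], [0.3, 0.2], [0.9, -0.4], [0.1, 1.3], [0.3, 1.1], [0.0, 1.1], [-0.8, -0.3], [-0.5, -0.2], [-1.1, -0.4], [-0.6, -0.1], [-0.0, 0.3], [-0.3, 0.3]]
[ 2.3 -0.7 11.5] 0.02365740765576521
pin in base [23.2 30.5 17.1]
pin in base [ 23.8 -29.8  15.9]
hole top in base [22.3 30.1 20.2]
hole top in base [ 23.9 -30.3  19.9]
```

The checks agree that the plate is flat (tilt about 0.01, underside at z ≈ 11.5 mm against 12.5 mm nominal). Both holes are within about 1 mm of their pins, and the tool is clear.

play_rows --commands '[[[0, 0, 0], 0], [[0, 0, 0], 0], [[0, 0, 0], 0]]'

```text
time: 14.7
eef_pos: [0.3812, -0.3307, 0.1707]
eef_rot: [-3.115, 0.408, 0.001]
force: [-0.9, -0.9, 0.3]
opening: -0.002
```

```bash
python3 -c "
from rig import env; print(env.hand_in())"
```

```text
the job is handed in; nothing more can be done
None
```

The plate is seated over both pins and lies flat on the base. I handed the job in at about 14.8 s; the hand-in gave no verdict.

With the shut fingers I pushed the near edge until the plate stopped on the fence at about 6 N. I then pushed the right edge along the fence until both holes dropped over their pins, backed off and raised the tool clear.

**Last checks (top and scene cameras):**
- **Tilt and height:** tilt is about 0.01 rad. The underside measured z = 11.5 mm against the true 12.5 mm, which is within the calibration error.
- **Holes and pins:** triangulated directly, each hole is within about 1 mm of its pin.
- **Blocks:** both metal blocks are within 1 mm of where they started.
- **Tool:** it ended about 17 cm above the bench, off to the near right of the base.

**Where checks disagreed:**
- **Round hole:** the scene camera alone put it 3.1 mm from its pin, and the fit to both cameras put it 1.7 mm away. Both are inside the 4 mm limit.
- **Tilt:** the top camera alone gave −0.087 rad, over the 0.03 rad limit. One view fixes tilt poorly; the scene camera alone gave 0.009 rad and the fit to both −0.006 rad, so I discounted it.
- **Plate yaw:** it measured about 0.02 rad, which looks like play in the holes.

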